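# Stow a glass vacuum capacitor in its deep case well

### The job

Take the copper-ended glass capacitor out of the red parts tray, lay it in the groove of the small green cradle and let go of it; then take it again the other way, by its two copper ends (the well is too narrow for fingers beside the glass), and lower it gently, without letting it drop, to the floor of the empty well of the yellow case. Let go of it there, lying flat along the well, and leave everything else where it is.

Things in the scene. Friction and masses are not known exactly. Their poses are not given: they have to be found in the camera images.
- capacitor: The capacitor to stow: clear glass barrel, 44 mm in diameter and 44 mm long, and at each end a flat copper cap 32 mm in diameter, 10 mm long; 64 mm over all, about 0.16 kg. Origin at its centre; x is its long axis, lying level. It starts in one of the two pockets of the tray with its axis along the tray's y.
- tray: Red open tray fixed to the bench, 158 (x) x 164 (y) x 34 mm high, walls and floor 4 mm; origin under its centre, z up. Two pockets, each 150 (x) x 76 (y) mm, centred at y = -40 and +40 mm. Two rails along y, 7 mm high, 5 mm wide, 33 mm apart, keep a round thing on the floor at x = 0, its centre 26 mm above the bench. Fingers fit beside it in x, not at its ends.
- cradle: Green cradle fixed to the bench: block 44 (x) x 60 (y) x 20 mm high with two rails along x on its top, 7 mm high, 5 mm wide, 40 mm long, 33 mm apart, which hold the glass barrel lying along x while both copper ends overhang freely. Origin under its centre.
- seat (a point): Where the capacitor's centre lies when it rests in the cradle: 42 mm above the bench; x along the groove, z up.
- case: Yellow open case fixed to the bench, 172 (x) x 134 (y) x 70 mm high, walls, divider and floor 6 mm; origin under its centre, z up. Two wells, each 160 (x) x 58 (y) mm, 64 mm deep, centred at y = -32 mm (empty) and +32 mm (occupied). On each floor two felt rails along x, 5 mm high and wide, 34 mm apart; a capacitor lies between them.
- well (a point): Centre of the floor of the empty well; x along the well, z up. The rim is 64 mm above it; the stowed capacitor's centre is 22 mm above it.
- stored_capacitor: A second capacitor exactly like the first, already in the other well of the case; leave it. Origin at its centre, x its axis.
- blue_can: Blue can capacitor, 44 mm in diameter, 61 mm long, in the tray's other pocket; leave it. Origin near its centre, x its axis.
- amber_spool: Amber wire spool standing on the bench, 64 mm in diameter, 53 mm high; leave it. Origin under its centre.
- white_spool: White wire spool of the same size; leave it. Origin under its centre.
- screwdriver: Screwdriver, 160 mm long, lying on the bench; leave it. Lies along its x.
Things that resemble listed ones, but are neither listed nor needed, are in the scene too. What is shaped like the capacitor but turquoise is not meant.

How it is judged:
By the outcome, as a careful person would: the job done as asked, in the order asked, and still so for the second after the job is handed in, with the robot touching nothing.
It also fails if it takes over 64 s, if anything falls off the work surface, if the arm or the gripper's body presses on something with over 40 N, if the wrist force passes 120 N, or if a joint passes its speed limit or range.

### The arm

A 6-joint arm with a two-finger parallel gripper is mounted at the origin on the work surface. World frame = base frame: x ahead of the robot, y to its left, z up, the work surface at z = 0. Lengths are in m, angles in rad, forces in N, time in s.
With the tool pointing down it reaches from about 0.35 to 0.775 m from the base axis. Payload 7.3 kg.
Tool frame: the origin (TCP) lies midway between the tips of the shut fingers; the grasp point (between the pads) lies 19 mm behind it (arm.pinch_z is the distance from the TCP to the grasp point, in m); z points along the fingers, y is the direction in which the jaws open and shut (so a half turn about z gives the same grasp; the last joint's range is limited). The gripper opens to 92 mm and grips with 3 to 60 N. Pads are 19 mm wide; open, the fingers measure 130 mm over their backs; the gripper's body (75 mm by 190 mm) begins 47 mm behind the grasp point.
Start: joints at [1.198, 0.342, 1.524, -0, 1.275, -0.146], TCP at [0.118, 0.512, 0.227] pointing down, gripper open.
Joint ranges: [-2.53, 2.53], [-0.77, 2.02], [0.04, 2.7], [-1, 4.14], [0.28, 2.66], [-3.11, 3.11]. Speed limits (rad/s): [2.57, 2.57, 3.14, 3.14, 3.14, 3.14].

### API

Orientations are given as a rotation vector (axis times angle).
In Python, from workcell import arm gives the robot as it stands.
- The arm moves only by the tool jog_arm, never from a script. Its argument "rows" is a list of rows, each a list of 3 entries, a list of its own where there are three numbers: the shift along the tool's x, y, z each as a share of 20 cm, from -1 to 1, then the turn about the tool's z as a share of pi/4 rad, from -1 to 1, then the opening, from 0 (shut) to 1 (fully open). A call has 1 to 12 rows; each row is the pose to reach, as a shift and turn from the pose commanded when the call began, along the tool's axes at that moment; what a row does not reach only later rows make up. A row lasts 1/12 s, in which the tool goes at most 41.7 mm and 7.16 degrees, less where a joint would pass 70% of its speed; a pose out of reach is approached as far as the arm can. A call with a number of a shift or a turn outside -1 to 1 is refused whole. A call with a gripper value outside its range is refused whole. The fingers move at their own pace and stop on an object; "force" is the grip in N (left out, the last holds). Time passes only in rows, so rows that repeat a pose let the fingers close. It gives the time, the measured TCP pose, the force and the opening at its end, in the units of the state.
- arm.get_state(): the state, without advancing time (a new reading comes with each control period).
- arm.grab_frame(name): name is "scene" or "top" or "wrist"; returns (picture, depth): 384x512x3 uint8, red, green, blue; 384x512 float32, m along the optical axis (not along the pixel's ray), 0 where there is no reading.
- arm.calibration(name): a dict with "mtx" (3x3 intrinsics, pixels), "eye" and "attitude" of the camera in the world. Camera axes: x right, y down, z forward; pixel columns grow to the right and rows downward; lengths in m; the calibration is good to about 2 mm. The wrist camera is an equidistant fisheye: a pixel r from the principal point sees the ray r / f radians off the axis. A picture is of the moment at which its call begins: read the wrist's pose just before it. calibration takes no time and is no camera call; for the wrist camera it gives the pose at the moment of the call.
- arm.hand_in(): hands the job in, once; it reports no verdict.
The state is a dict: "t": time; "joint_pos": joint angles; "dq": joint speeds; "tau": joint torques, N m; "ee_pos": TCP position; "tool_rot": TCP orientation; "force": force on the tool from outside, world axes, zero at the start; "moment": the same for the moment, N m; "opening": finger opening in m.
Only numpy, scipy, OpenCV 4.12 (cv2) and the standard library are available. Lean on these libraries where they do the work, as an engineer would, in place of code of your own. Each camera call takes 0.05 s, during which the arm holds its last target.

## Working session

There is one attempt and no reset: what is moved stays moved. The work goes in short steps, Python scripts to look and compute and a tool call to move; the robot and the scene stay as the last step left them, time stands still between calls to the robot, and variables do not carry over. Pictures are saved under pics/ and viewed, and the job is handed in when it is done.

Besides the shell and the picture viewer there is one more tool, called after "Request:" as a command line: name --argument value ..., lists and objects as JSON in quotes. jog_arm: Moves the arm, as the interface text tells. Shift numbers are shares of 20 cm and turn numbers shares of pi/4 rad, none past 1 either way. Its arguments: {"type":"object","properties":{"rows":{"type":"array"},"force":{"type":"number"}},"required":["rows"]}

```bash
mkdir -p pics; ls
python3 - <<'E'
from workcell import arm
import cv2,numpy as np
s=arm.get_state();print({k:np.round(v,4) for k,v in s.items()}, arm.pinch_z)
for n in("scene","top"):
    c=arm.calibration(n);print(n,c)
    p,d=arm.grab_frame(n);cv2.imwrite(f"pics/{n}0.png",p[:,:,::-1]);np.save(f"pics/{n}0.npy",d);np.save(f"pics/{n}0rgb.npy",p)
E
```

```text
pics
{'t': np.float64(0.0), 'joint_pos': array([ 1.198 ,  0.3427,  1.525 ,  0.    ,  1.2754, -0.146 ]), 'dq': array([-0.001 ,  0.0003,  0.0013,  0.0007,  0.0001, -0.0001]), 'tau': array([-2.70000e-03, -4.31242e+01, -2.44206e+01,  7.16000e-02,
        5.60000e-02, -1.00000e-04]), 'ee_pos': array([0.1179, 0.5112, 0.226 ]), 'tool_rot': array([-3.554e-01, -3.121e+00,  2.400e-03]), 'force': array([0.2327, 0.9734, 0.2316]), 'moment': array([-0.006 ,  0.0218,  0.0004]), 'opening': np.float64(0.0918)} 0.0188
scene {'mtx': array([[374.46354246,   0.        , 255.26594831],
       [  0.        , 374.46354246, 195.81615003],
       [  0.        ,   0.        ,   1.        ]]), 'eye': array([ 1.2229739 , -0.20442421,  0.70804062]), 'attitude': array([-1.90539056, -1.40383641,  0.65980632])}
top {'mtx': array([[355.38087772,   0.        , 257.71249188],
       [  0.        , 355.38087772, 188.56594623],
       [  0.        ,   0.        ,   1.        ]]), 'eye': array([0.4059834 , 0.00557317, 1.15446501]), 'attitude': array([-2.17577578,  2.11532892, -0.09249341])}
```

View pics/scene0.png

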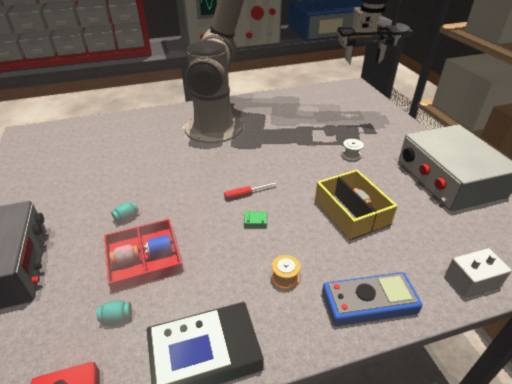

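View pics/top0.png

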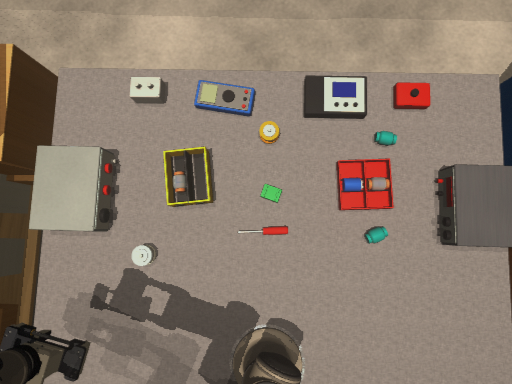

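The scene: yellow case in the top view near (188,177), cradle near (271,193), tray near (365,185) holding the blue can at (353,184) and the copper/glass capacitor at (377,184). Turquoise decoys are at (386,138) and (376,235), outside the tray. I'll enlarge to confirm.

Run:
```python
import cv2
t=cv2.imread("pics/top0.png")
a=t[150:220,325:405];b=t[140:215,150:225];c=t[175:215,250:295]
for n,i,k in(("tray",a,7),("case",b,7),("crad",c,9)):
    cv2.imwrite(f"pics/c_{n}.png",cv2.resize(i,None,fx=k,fy=k,interpolation=cv2.INTER_CUBIC))
```

```text
(no output)
```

View pics/c_tray.png

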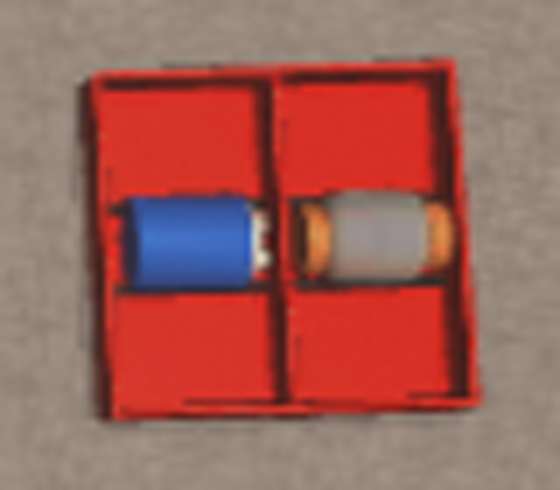

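View pics/c_case.png

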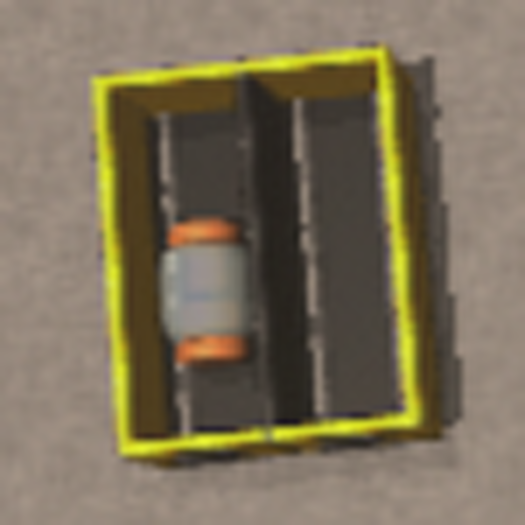

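View pics/c_crad.png

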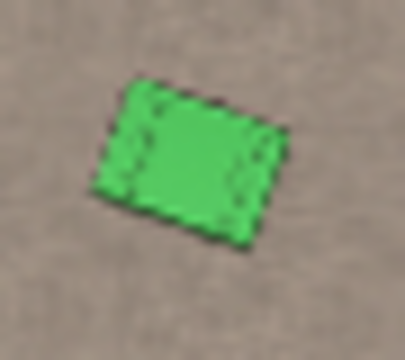

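The crop confirms it. The clear grey barrel with copper ends, top (377,184) in the right pocket, is the target. The blue can at (353,184) and the turquoise things at (386,138) and (376,235) are not. Next I'll fit the fixtures' poses.

```bash
cat > h.py <<'E'
import numpy as np,cv2
from scipy.optimize import least_squares
from scipy.spatial.transform import Rotation as R
from workcell import arm
def proj(n,P,c=None):
    c=c or arm.calibration(n);K=c["mtx"];Rm=R.from_rotvec(c["attitude"]).as_matrix()
    q=(np.asarray(P)-c["eye"])@Rm
    if n!="wrist": 
        return np.c_[K[0,0]*q[:,0]/q[:,2]+K[0,2],K[1,1]*q[:,1]/q[:,2]+K[1,2]]
    r=np.hypot(q[:,0],q[:,1]);th=np.arctan2(r,q[:,2]);f=th/np.maximum(r,1e-9)
    return np.c_[K[0,0]*q[:,0]*f+K[0,2],K[1,1]*q[:,1]*f+K[1,2]]
def place(p,L): 
    c,s=np.cos(p[2]),np.sin(p[2]);L=np.asarray(L,float)
    return np.c_[p[0]+c*L[:,0]-s*L[:,1],p[1]+s*L[:,0]+c*L[:,1],L[:,2]]
def rect(a,b,z): return [[a/2,b/2,z],[a/2,-b/2,z],[-a/2,-b/2,z],[-a/2,b/2,z]]
def fit(n,L,uv,p0,c=None):
    r=least_squares(lambda p:(proj(n,place(p,L),c)-uv).ravel(),p0);return r.x,np.abs(r.fun).max()
def go(x,y,z,yaw=None,ref=None):
    """rows needed: shift (shares of 0.2) and turn (shares of pi/4) from measured pose"""
    s=arm.get_state();Rm=R.from_rotvec(s["tool_rot"]).as_matrix()
    d=Rm.T@(np.array([x,y,z])-s["ee_pos"])/0.2
    # jaw (tool y) yaw, mod pi
    cur=np.arctan2(Rm[1,1],Rm[0,1]);out=[]
    if yaw is not None:
        t=(yaw-cur+np.pi/2)%np.pi-np.pi/2
        out=-t/(np.pi/4)
    print("shift",np.round(d,4),"turn",np.round(out,4),"cur jaw yaw",round(cur,4),"tilt",np.round(Rm[:,2],4))
E
python3 - <<'E'
from h import *
def cr(o,k,p): return np.array([[(x+.5)/k-.5+o[0],(y+.5)/k-.5+o[1]] for x,y in p])
print("tray",fit("top",rect(.158,.164,.034),cr((325,150),7,[(92,75),(453,60),(478,402),(105,415)]),[.4,-.35,0]))
print("case",fit("top",rect(.172,.134,.07),cr((150,140),7,[(95,78),(385,48),(420,425),(122,452)]),[.4,.2,0]))
print("cradle",fit("top",rect(.044,.06,.02),cr((250,175),9,[(138,78),(290,130),(249,243),(96,188)]),[.4,0,0]))
s=arm.get_state();print(R.from_rotvec(s["tool_rot"]).as_matrix().round(3))
c=arm.calibration("wrist");print(c, R.from_rotvec(c["attitude"]).as_matrix().round(3))
E
```

```text
tray (array([ 0.56349896, -0.29412459,  0.05700484]), np.float64(0.706033697182022))
case (array([0.56995087, 0.26588236, 0.13078462]), np.float64(0.688855271346398))
cradle (array([ 5.28818537e-01,  4.86253436e-04, -3.18467632e-01]), np.float64(0.462398375405229))
[[-0.974  0.225 -0.   ]
 [ 0.225  0.974 -0.001]
 [ 0.    -0.001 -1.   ]]
{'mtx': array([[297.31863964,   0.        , 257.35344354],
       [  0.        , 297.31863964, 193.11790935],
       [  0.        ,   0.        ,   1.        ]]), 'eye': array([0.04055777, 0.5289034 , 0.3847161 ]), 'attitude': array([2.26537516, 1.80263019, 0.27036912])} [[ 0.225  0.931  0.287]
 [ 0.974 -0.215 -0.067]
 [-0.001  0.294 -0.956]]
```

Run:
```python
from h import *
go(.47,.1,.226,.7)
```

```text
shift [-2.1778 -1.6076  0.0023] turn 0.8199 cur jaw yaw 1.344 tilt [-5.0e-04 -1.2e-03 -1.0e+00]
```

Request:
jog_arm --rows '[[[-1,-0.75,0],0.8,1],[[-1,-0.75,0],0.8,1],[[-1,-0.75,0],0.8,1],[[-1,-0.75,0],0.8,1],[[-1,-0.75,0],0.8,1],[[-1,-0.75,0],0.8,1],[[-1,-0.75,0],0.8,1]]' --force 20

```text
t: 0.68
ee_pos: [0.2831, 0.3156, 0.2265]
tool_rot: [1.312, 2.852, -0.002]
force: [0.1, 0.7, 0.8]
opening: 0.0917
```

Run:
```python
from h import *
go(.50,.0,.226,.057)
```

```text
shift [-1.9038 -0.2031  0.0078] turn 0.8293 cur jaw yaw 0.7083 tilt [ 0.0014 -0.0023 -1.    ]
```

Request:
jog_arm --rows '[[[-1,-0.1,0],0.83,1],[[-1,-0.1,0],0.83,1],[[-1,-0.1,0],0.83,1],[[-1,-0.1,0],0.83,1],[[-1,-0.1,0],0.83,1],[[-1,-0.1,0],0.83,1]]'

```text
t: 1.18
ee_pos: [0.3984, 0.1523, 0.2265]
tool_rot: [2.161, 2.277, -0.0]
force: [0.3, 0.1, 1.0]
opening: 0.0918
```

Run:
```python
from h import *
go(.51,-.2,.2,.057)
go(.5657,-.334,.2,.057)
```

```text
shift [-1.7879  0.4649  0.1363] turn -0.006 cur jaw yaw 0.0523 tilt [ 0.0014 -0.0015 -1.    ]
shift [-2.4715  0.708   0.1377] turn -0.006 cur jaw yaw 0.0523 tilt [ 0.0014 -0.0015 -1.    ]
```

Request:
jog_arm --rows '[[[-1,0.4,0],0,1],[[-1,0.4,0],0,1],[[-1,0.4,0],0,1],[[-1,0.4,0],0,1],[[-1,0.4,0],0,1],[[-1,0.4,0],0,1]]'

```text
t: 1.68
ee_pos: [0.49, -0.0431, 0.2262]
tool_rot: [2.153, 2.286, -0.001]
force: [0.0, 0.3, 0.4]
opening: 0.0918
```

Request:
jog_arm --rows '[[[-1,0.3,0.1],0,1],[[-1,0.3,0.1],0,1],[[-1,0.3,0.1],0,1],[[-1,0.3,0.1],0,1],[[-1,0.3,0.1],0,1],[[-1,0.3,0.1],0,1],[[-1,0.3,0.1],0,1]]'

```text
t: 2.27
ee_pos: [0.5604, -0.2353, 0.2049]
tool_rot: [-2.151, -2.286, 0.001]
force: [0.0, 1.0, -0.1]
opening: 0.0918
```

Run:
```python
from h import *
import pickle
print(arm.get_state()["ee_pos"])
c=arm.calibration("wrist");p,d=arm.grab_frame("wrist");pickle.dump((c,p,d),open("w1.pkl","wb"))
cv2.imwrite("pics/w1.png",p[:,:,::-1])
uv=proj("wrist",place([.5635,-.2941,.057],rect(.158,.164,.034)),c);print(uv)
```

```text
[ 0.56040353 -0.23526604  0.20490712]
[[326.31111669 155.93724403]
 [315.97358329 279.05753553]
 [197.29690504 278.48951518]
 [187.95869821 155.32985275]]
```

View pics/w1.png

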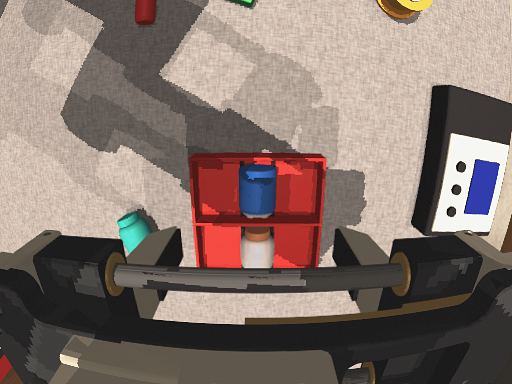

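The wrist view shows the tray rim's upper corners at about (190,155) and (326,156), the blue can at (258,190) and the target's copper end at (258,236). Its far end is hidden by the gripper bar.

Run:
```python
import cv2
i=cv2.imread("pics/w1.png")[145:275,180:340]
cv2.imwrite("pics/w1c.png",cv2.resize(i,None,fx=4.5,fy=4.5,interpolation=cv2.INTER_CUBIC))
from h import *
import pickle
c=pickle.load(open("w1.pkl","rb"))[0]
def cr(o,k,p): return (np.array(p)-o)*k
# overlay of predicted: tray rim, cap axis points
P=[.5635,-.2941,.057]
L=[[x,y,.026] for y in(-.008-.0,-.04+.032,-.04+.022,-.04) for x in(-.016,0,.016)]
print(proj("wrist",place(P,rect(.158,.164,.034)),c).round(1).tolist())
print((proj("wrist",place(P,L),c)).round(1).tolist())
```

```text
[[326.3, 155.9], [316.0, 279.1], [197.3, 278.5], [188.0, 155.3]]
[[243.9, 226.2], [256.8, 226.3], [269.8, 226.3], [243.9, 226.2], [256.8, 226.3], [269.8, 226.3], [244.0, 233.5], [256.8, 233.6], [269.6, 233.6], [244.2, 249.1], [256.7, 249.2], [269.3, 249.2]]
```

View pics/w1c.png

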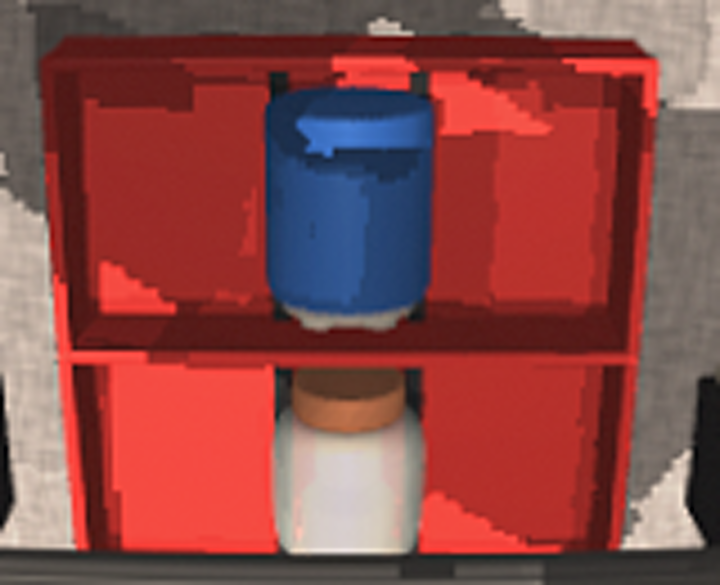

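Run:
```python
from h import *
import pickle
c=pickle.load(open("w1.pkl","rb"))[0]
uv=np.array([(657,58),(42,58),(640,359),(59,359)])
uv=(uv+.5)/4.5-.5+[180,145]
L=[[.079,.082,.034],[-.079,.082,.034],[.079,0,.034],[-.079,0,.034]]
p,e=fit("wrist",L,uv,[.56,-.29,.057],c);print(p,e)
print(proj("wrist",place(p,L),c)-uv)
# cap barrel: left/right silhouettes at crop rows ~480 : 272..424 ; copper end near face top (350,372..), cap/glass boundary v~432 (near bottom of cap)
from_p=lambda y,z:proj("wrist",place(p,[[0,y,z]]),c)[0]
for off in(-.004,0,.004):
    print(off,"copper inner edge top", ((from_p(-.04+off+.022,.026+.016)-[180,145])*4.5).round(0),"outer edge top",((from_p(-.04+off+.032,.042)-[180,145])*4.5).round(0))
print("cap guess", place(p,[[0,-.04,.026]]))
```

```text
[ 0.56416249 -0.29650671  0.06159684] 0.7519315659421579
[[ 0.72812836  0.22610613]
 [-0.75193157  0.23714146]
 [ 0.10567444 -0.19475309]
 [-0.08086479 -0.23378717]]
-0.004 copper inner edge top [348. 445.] outer edge top [348. 412.]
0 copper inner edge top [348. 432.] outer edge top [348. 398.]
0.004 copper inner edge top [348. 419.] outer edge top [348. 384.]
cap guess [[ 0.5666248  -0.33643086  0.026     ]]
```

Run:
```python
from h import *
go(.5666,-.3364,.08,.06)
```

```text
shift [-0.5156  0.0007  0.6267] turn 0.0035 cur jaw yaw 0.0627 tilt [-0.0018  0.0017 -1.    ]
```

Request:
jog_arm --rows '[[[-0.516,0.001,0.2],0,1],[[-0.516,0.001,0.3],0,1],[[-0.516,0.001,0.4],0,1],[[-0.516,0.001,0.6],0,1],[[-0.516,0.001,0.6],0,1],[[-0.516,0.001,0.6],0,1]]'

```text
t: 2.82
ee_pos: [0.5658, -0.3341, 0.0841]
tool_rot: [-2.143, -2.287, 0.0]
force: [-0.4, -0.6, 0.5]
opening: 0.0921
```

Run:
```python
from h import *
go(.5666,-.3364,.009,.06)
p,d=arm.grab_frame("top");cv2.imwrite("pics/t2.png",cv2.resize(p[130:230,310:420,::-1],None,fx=5,fy=5,interpolation=cv2.INTER_CUBIC))
p,d=arm.grab_frame("wrist");cv2.imwrite("pics/w2.png",p[:,:,::-1])
```

```text
shift [-0.0139  0.0053  0.3753] turn 0.006 cur jaw yaw 0.0647 tilt [-0.0057  0.0049 -1.    ]
```

View pics/w2.png

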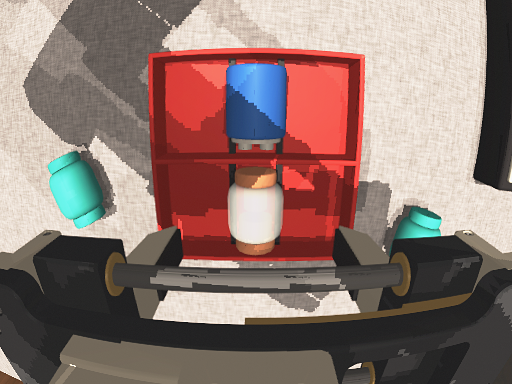

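The wrist view shows the whole target at (256,210), with copper ends at (256,178) and (256,246), the tray rim from (150,55) to (362,58), and both fingers outside the target. I'll check the predicted projection.

Run:
```python
from h import *
i=cv2.imread("pics/w2.png")[150:270,140:370]
cv2.imwrite("pics/w2c.png",cv2.resize(i,None,fx=3.4,fy=3.4,interpolation=cv2.INTER_CUBIC))
p=[.5642,-.2965,.06]
print(arm.get_state()["ee_pos"],((proj("wrist",place(p,[[0,-.04+.022,.042],[0,-.04-.022,.042],[.022,-.04,.026],[-.022,-.04,.026],[.079,0,.034],[-.079,0,.034]]))-[140,150])*3.4).round(0))
go(.5666,-.3364,.009,.06)
```

```text
[ 0.56849452 -0.3355549   0.08897084] [[388. 123.]
 [388. 311.]
 [483. 196.]
 [294. 195.]
 [743.  39.]
 [ 36.  35.]]
shift [-0.0032 -0.0105  0.3998] turn 0.0071 cur jaw yaw 0.0656 tilt [ 1.9e-03 -8.0e-04 -1.0e+00]
```

View pics/w2c.png

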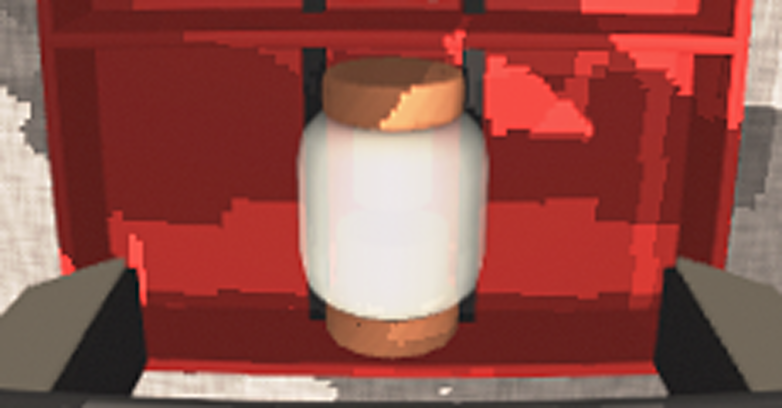

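Run:
```python
from h import *
go(.5675,-.3375,.009,.06)
```

```text
shift [-0.009  -0.0063  0.3999] turn 0.0071 cur jaw yaw 0.0656 tilt [ 1.9e-03 -8.0e-04 -1.0e+00]
```

Request:
jog_arm --rows '[[[-0.009,-0.006,0.1],0,1],[[-0.009,-0.006,0.2],0,1],[[-0.009,-0.006,0.25],0,1],[[-0.009,-0.006,0.25],0,1],[[-0.009,-0.006,0.25],0,1],[[-0.009,-0.006,0.25],0,1]]'

```text
t: 3.42
ee_pos: [0.5675, -0.339, 0.039]
tool_rot: [2.146, 2.289, 0.001]
force: [0.5, -0.2, 0.5]
opening: 0.0917
```

Run:
```python
from h import *
go(.5675,-.3375,.009,.06)
```

```text
shift [0.0077 0.0003 0.1499] turn 0.0056 cur jaw yaw 0.0644 tilt [ 0.0027 -0.0019 -1.    ]
```

Request:
jog_arm --rows '[[[0.007,0,0.05],0,1],[[0.007,0,0.1],0,1],[[0.007,0,0.13],0,1],[[0.007,0,0.145],0,1],[[0.007,0,0.145],0,1],[[0.007,0,0.145],0,1]]'

```text
t: 3.92
ee_pos: [0.566, -0.3373, 0.0073]
tool_rot: [-2.149, -2.291, -0.0]
force: [0.2, -0.4, 0.9]
opening: 0.092
```

Request:
jog_arm --rows '[[[0,0,0],0,0.6],[[0,0,0],0,0.5],[[0,0,0],0,0.45],[[0,0,0],0,0.4],[[0,0,0],0,0.4],[[0,0,0],0,0.4],[[0,0,0],0,0.4],[[0,0,0],0,0.4]]' --force 15

```text
t: 4.58
ee_pos: [0.566, -0.3373, 0.0077]
tool_rot: [-2.149, -2.291, 0.0]
force: [-3.8, -0.9, 0.9]
opening: 0.0439
```

Request:
jog_arm --rows '[[[0,0,-0.05],0,0.3],[[0,0,-0.15],0,0.3],[[0,0,-0.3],0,0.3],[[0,0,-0.45],0,0.3],[[0,0,-0.6],0,0.3],[[0,0,-0.6],0,0.3],[[0,0,-0.6],0,0.3]]' --force 20

```text
t: 5.17
ee_pos: [0.5671, -0.338, 0.1306]
tool_rot: [2.146, 2.288, 0.001]
force: [-0.5, 0.9, -0.7]
opening: 0.0434
```

Run:
```python
from h import *
print(arm.get_state()["joint_pos"])
go(.5288,.0005,.14,-.318+np.pi/2)
```

```text
[-6.53490937e-01  6.65935113e-01  1.25036500e+00  1.12293418e-04
  1.22041986e+00 -7.17406607e-01]
shift [ 1.7009 -0.0827 -0.0528] turn -1.5138 cur jaw yaw 0.0639 tilt [ 0.0039 -0.0029 -1.    ]
```

Request:
jog_arm --rows '[[[0.2,-0.05,-0.1],-0.15,0.3],[[0.4,-0.05,-0.1],-0.3,0.3],[[0.6,-0.05,-0.1],-0.45,0.3],[[0.8,-0.05,-0.1],-0.6,0.3],[[0.95,-0.05,-0.1],-0.75,0.3],[[0.95,-0.05,-0.1],-0.75,0.3],[[0.95,-0.05,-0.1],-0.75,0.3]]'

```text
t: 5.75
ee_pos: [0.5434, -0.1465, 0.1469]
tool_rot: [-1.388, -2.816, 0.0]
force: [-0.7, -0.1, -1.4]
opening: 0.0431
```

Run:
```python
from h import *
go(.5288,.0005,.15,-.318+np.pi/2)
```

```text
shift [ 0.6271  0.3899 -0.0149] turn -0.7609 cur jaw yaw 0.6552 tilt [-2.1e-03  9.0e-04 -1.0e+00]
```

Request:
jog_arm --rows '[[[0.15,0.1,0],-0.15,0.3],[[0.3,0.2,0],-0.3,0.3],[[0.45,0.3,0],-0.45,0.3],[[0.627,0.39,0],-0.6,0.3],[[0.627,0.39,0],-0.76,0.3],[[0.627,0.39,0],-0.76,0.3],[[0.627,0.39,0],-0.76,0.3],[[0.627,0.39,0],-0.76,0.3]]'

```text
t: 6.42
ee_pos: [0.5302, -0.0029, 0.1473]
tool_rot: [-0.511, -3.099, 0.0]
force: [-0.2, -1.1, -1.7]
opening: 0.0436
```

Run:
```python
from h import *
import pickle
go(.5288,.0005,.15,-.318+np.pi/2)
c=arm.calibration("wrist");p,d=arm.grab_frame("wrist");pickle.dump((c,p,d),open("w3.pkl","wb"))
cv2.imwrite("pics/w3.png",p[:,:,::-1])
print(arm.get_state()["ee_pos"]);print(proj("wrist",place([.5288,.0005,-.318],rect(.044,.06,.02)),c))
```

```text
shift [ 0.012   0.0139 -0.0134] turn -0.0115 cur jaw yaw 1.2437 tilt [-3.e-04 -3.e-04 -1.e+00]
[ 0.53014244 -0.00296749  0.14737608]
[[289.85500481 203.04833656]
 [231.08002273 203.56355482]
 [229.60746656 161.09556444]
 [290.77697942 160.59920823]]
```

View pics/w3.png

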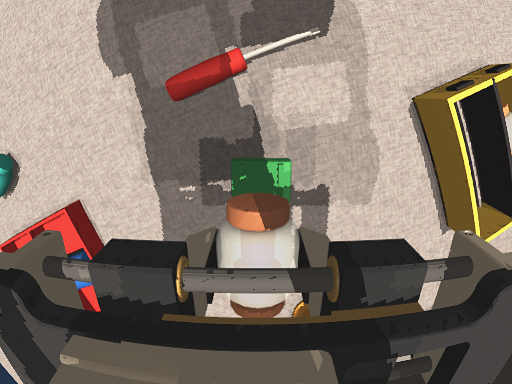

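The wrist view shows the held capacitor, with its near copper end at (257,210), and the cradle ahead at u 232–292, top edge v≈160. I'll enlarge it to fit the pose.

Run:
```python
import cv2
i=cv2.imread("pics/w3.png")[145:235,205:315]
cv2.imwrite("pics/w3c.png",cv2.resize(i,None,fx=7,fy=7,interpolation=cv2.INTER_CUBIC))
```

```text
(no output)
```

View pics/w3c.png

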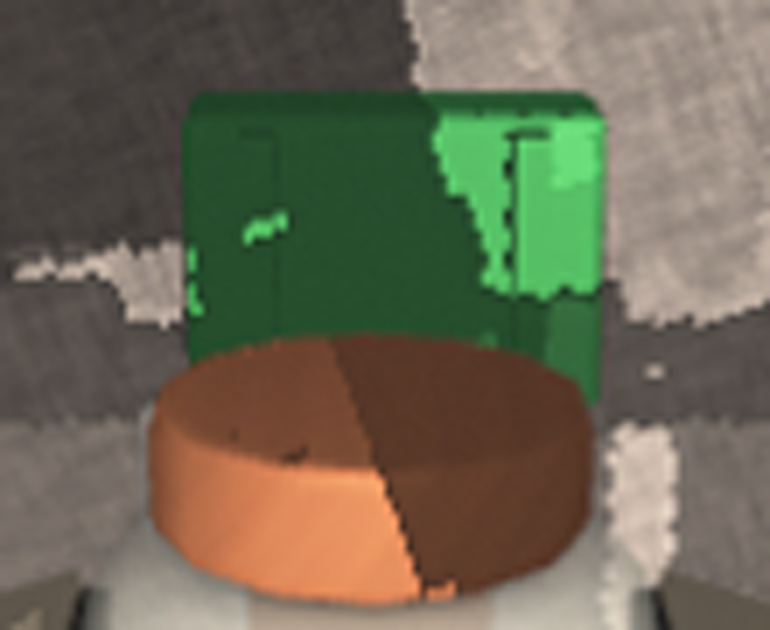

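Run:
```python
from h import *
import pickle
c=pickle.load(open("w3.pkl","rb"))[0]
f=lambda q:(np.array(q)+.5)/7-.5+[205,145]
corn=f([(184,115),(607,115)]); lft=f([(189,330)]);rgt=f([(601,390)])
def res(p):
    q=proj("wrist",place(p,[[-.022,.03,.02],[-.022,-.03,.02],[0.002,.03,.02],[.008,-.03,.02]]),c)
    # side points: only u compare at their v (interp line)
    def uat(a,b,v): return a[0]+(b[0]-a[0])*(v-a[1])/(b[1]-a[1])
    out=list((q[[0,1]]-np.array([corn[1],corn[0]]) if abs(q[0,0]-corn[1,0])<abs(q[0,0]-corn[0,0]) else q[[0,1]]-corn).ravel())
    L,Rr=(lft,rgt) if q[0,0]<q[1,0] else (rgt,lft)
    out+= [uat(q[0],q[2],L[0,1])-L[0,0],uat(q[1],q[3],Rr[0,1])-Rr[0,0]]
    return out
r=least_squares(res,[.5288,.0005,-.318]);print(r.x,np.round(r.fun,2))
go(*r.x[:2],.15,r.x[2]+np.pi/2)
# held cap: its copper outer/inner top edges
s=arm.get_state();Rm=R.from_rotvec(s["tool_rot"]).as_matrix()
for h in(.017,.019):
  for o in(-.002,0,.002):
    T=lambda x,z:s["ee_pos"]+Rm@np.array([x,0,-h-z])
    print(h,o,((proj("wrist",[T(-(.022)+o,.016),T(-.032+o,.016)],c)-[205,145])*7).round(0).tolist())
```

```text
[ 0.52919675  0.00116356 -0.32542164] [ 0.41 -0.01 -0.32  0.03  0.18 -0.27]
shift [ 0.0111  0.018  -0.0131] turn -0.0015 cur jaw yaw 1.2442 tilt [-2.e-04 -2.e-04 -1.e+00]
0.017 -0.002 [[369.0, 1148.0], [369.0, 1243.0]]
0.017 0 [[369.0, 1128.0], [369.0, 1225.0]]
0.017 0.002 [[369.0, 1108.0], [369.0, 1206.0]]
0.019 -0.002 [[369.0, 1165.0], [369.0, 1260.0]]
0.019 0 [[369.0, 1145.0], [369.0, 1241.0]]
0.019 0.002 [[369.0, 1124.0], [369.0, 1223.0]]
```

Run:
```python
from h import *
import pickle
c=pickle.load(open("w3.pkl","rb"))[0]
s=arm.get_state();Rm=R.from_rotvec(s["tool_rot"]).as_matrix()
for h in(.017,.019,.021):
  for o in(-.002,0,.002):
    T=lambda x,z:s["ee_pos"]+Rm@np.array([x,0,-h-z])
    print(h,o,((proj("wrist",[T(.022+o,.016),T(.032+o,.016),T(.032+o,-.016)],c)-[205,145])*7).round(0).tolist())
```

```text
0.017 -0.002 [[369.0, 634.0], [369.0, 494.0], [369.0, 346.0]]
0.017 0 [[369.0, 606.0], [369.0, 465.0], [369.0, 322.0]]
0.017 0.002 [[369.0, 579.0], [369.0, 436.0], [369.0, 298.0]]
0.019 -0.002 [[369.0, 647.0], [369.0, 505.0], [369.0, 354.0]]
0.019 0 [[369.0, 619.0], [369.0, 476.0], [369.0, 330.0]]
0.019 0.002 [[369.0, 591.0], [369.0, 447.0], [369.0, 305.0]]
0.021 -0.002 [[369.0, 660.0], [369.0, 517.0], [369.0, 362.0]]
0.021 0 [[369.0, 632.0], [369.0, 488.0], [369.0, 337.0]]
0.021 0.002 [[369.0, 604.0], [369.0, 458.0], [369.0, 312.0]]
```

Request:
jog_arm --rows '[[[0.011,0.018,0.1],0,0.3],[[0.011,0.018,0.2],0,0.3],[[0.011,0.018,0.3],0,0.3],[[0.011,0.018,0.4],0,0.3],[[0.011,0.018,0.45],0,0.3],[[0.011,0.018,0.45],0,0.3],[[0.011,0.018,0.45],0,0.3],[[0.011,0.018,0.45],0,0.3]]'

```text
t: 7.13
ee_pos: [0.5298, 0.0022, 0.0587]
tool_rot: [0.504, 3.099, 0.0]
force: [-0.0, 0.0, -1.0]
opening: 0.0434
```

Run:
```python
from h import *
go(.5291,.0010,.0237,-.323+np.pi/2)
p,d=arm.grab_frame("wrist");cv2.imwrite("pics/w4.png",p[:,:,::-1]);print(arm.get_state()["ee_pos"])
go(.5291,.0010,.0237,-.323+np.pi/2)
```

```text
shift [ 0.0016 -0.007   0.175 ] turn 0.0008 cur jaw yaw 1.2484 tilt [ 1.8e-03 -2.0e-04 -1.0e+00]
[0.52983854 0.00235858 0.05888823]
shift [ 0.0017 -0.0077  0.1759] turn 0.0013 cur jaw yaw 1.2488 tilt [ 2.3e-03 -2.0e-04 -1.0e+00]
```

View pics/w4.png

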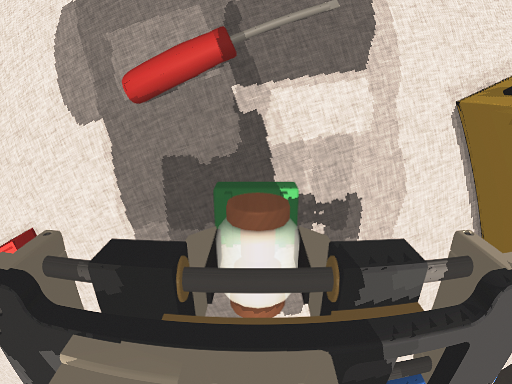

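The cradle's front edge at u 214–299 is centred under the capacitor at u≈257, so I'll lower it.

Request:
jog_arm --rows '[[[0.001,-0.004,0.05],0,0.3],[[0.001,-0.004,0.09],0,0.3],[[0.001,-0.004,0.12],0,0.3],[[0.001,-0.004,0.14],0,0.3],[[0.001,-0.004,0.15],0,0.3],[[0.001,-0.004,0.16],0,0.3],[[0.001,-0.004,0.16],0,0.3],[[0.001,-0.004,0.16],0,0.3]]'

```text
t: 7.85
ee_pos: [0.5282, 0.0018, 0.0255]
tool_rot: [-0.502, -3.101, 0.001]
force: [-1.4, -3.2, -3.7]
opening: 0.0438
```

Run:
```python
from h import *
go(.5291,.0010,.0237,-.323+np.pi/2);print(arm.get_state()["force"])
```

```text
shift [-0.0054 -0.0024  0.009 ] turn 0.0026 cur jaw yaw 1.2498 tilt [-6.e-04 -2.e-04 -1.e+00]
[-1.38375726 -3.22268471 -3.69509022]
```

Request:
jog_arm --rows '[[[-0.003,-0.003,0.005],0,0.3],[[-0.003,-0.003,0.009],0,0.3],[[-0.003,-0.003,0.009],0,0.3],[[-0.003,-0.003,0.009],0,0.3]]'

```text
t: 8.18
ee_pos: [0.5291, 0.0014, 0.0241]
tool_rot: [0.502, 3.101, 0.0]
force: [-0.5, -0.7, -1.8]
opening: 0.0436
```

Request:
jog_arm --rows '[[[0,0,0.004],0,0.3],[[0,0,0.007],0,0.3],[[0,0,0.007],0,0.3],[[0,0,0.007],0,0.3]]'

```text
t: 8.52
ee_pos: [0.5292, 0.0014, 0.0236]
tool_rot: [0.502, 3.1, 0.0]
force: [-2.2, -0.3, 8.0]
opening: 0.0438
```

Contact is at +8 N, so it is seated. Next I open the gripper and rise.

Request:
jog_arm --rows '[[[0,0,-0.002],0,0.55],[[0,0,-0.003],0,0.65],[[0,0,-0.003],0,0.8],[[0,0,-0.003],0,0.9],[[0,0,-0.003],0,1],[[0,0,-0.003],0,1],[[0,0,-0.003],0,1]]'

```text
t: 9.1
ee_pos: [0.5288, 0.0013, 0.023]
tool_rot: [-0.502, -3.101, -0.0]
force: [-0.3, -1.1, -0.8]
opening: 0.0856
```

Request:
jog_arm --rows '[[[0,0,-0.1],0,1],[[0,0,-0.2],0,1],[[0,0,-0.35],0,1],[[0,0,-0.5],0,1],[[0,0,-0.6],0,1],[[0,0,-0.6],0,1],[[0,0,-0.6],0,1]]'

```text
t: 9.68
ee_pos: [0.5294, 0.0013, 0.144]
tool_rot: [0.502, 3.099, 0.0]
force: [0.3, 0.2, -0.6]
opening: 0.0915
```

Run:
```python
from h import *
import pickle
c=arm.calibration("wrist");p,d=arm.grab_frame("wrist");pickle.dump((c,p,d),open("w5.pkl","wb"))
cv2.imwrite("pics/w5.png",p[:,:,::-1])
for yaw in (-.32,): go(.5291,.0014,.15,yaw)
```

```text
shift [-0.0029  0.0011 -0.0364] turn 1.9987 cur jaw yaw 1.2497 tilt [-3.e-04  2.e-04 -1.e+00]
```

View pics/w5.png

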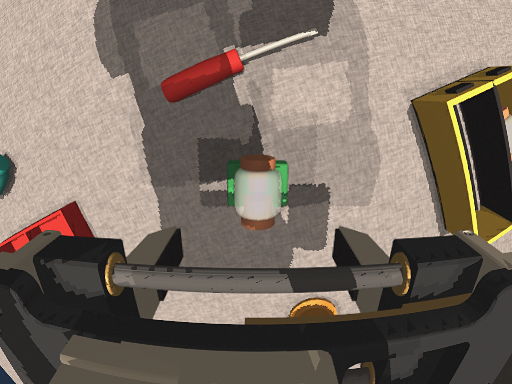

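The capacitor lies in the cradle, with the barrel at (258,192) and copper ends at (258,163) and (257,223). I'll turn 90° for the end grasp.

Request:
jog_arm --rows '[[[0,0,0],1,1],[[0,0,0],1,1],[[0,0,0],1,1],[[0,0,0],1,1],[[0,0,0],1,1],[[0,0,0],1,1],[[0,0,0],1,1],[[0,0,0],1,1]]'

```text
t: 10.4
ee_pos: [0.5278, 0.0014, 0.1413]
tool_rot: [-1.651, -2.669, 0.002]
force: [0.3, -0.1, -0.1]
opening: 0.0916
```

Request:
jog_arm --rows '[[[0,0,0],1,1],[[0,0,0],1,1],[[0,0,0],1,1],[[0,0,0],1,1],[[0,0,0],1,1],[[0,0,0],1,1],[[0,0,0],1,1],[[0,0,0],1,1]]'

```text
t: 11.07
ee_pos: [0.5281, 0.0014, 0.1419]
tool_rot: [-2.546, -1.837, 0.003]
force: [0.0, 0.0, 0.6]
opening: 0.0917
```

Run:
```python
from h import *
import pickle
go(.5291,.0014,.15,-.322)
c=arm.calibration("wrist");p,d=arm.grab_frame("wrist");pickle.dump((c,p,d),open("w6.pkl","wb"))
cv2.imwrite("pics/w6.png",p[:,:,::-1])
cv2.imwrite("pics/w6c.png",cv2.resize(p[140:240,200:320,::-1],None,fx=6,fy=6,interpolation=cv2.INTER_CUBIC))
P=[.5291,.0014,-.322]
print(((proj("wrist",place(P,[[.032,0,.042],[-.032,0,.042],[.022,0,.058],[-.022,0,.058],[0,.022,.042],[0,-.022,.042],[.022,.03,.02],[-.022,.03,.02]]),c)-[200,140])*6).round(0).tolist())
```

```text
shift [ 0.0015  0.0044 -0.0407] turn 0.0016 cur jaw yaw -0.3207 tilt [-2.3e-03  4.0e-04 -1.0e+00]
[[558.0, 317.0], [138.0, 317.0], [502.0, 350.0], [195.0, 349.0], [348.0, 175.0], [348.0, 452.0], [486.0, 97.0], [210.0, 96.0]]
```

View pics/w6c.png

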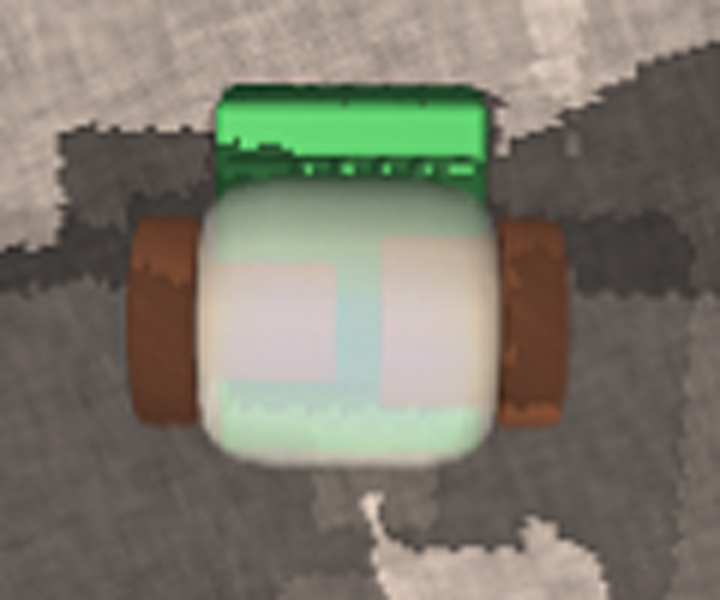

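Request:
jog_arm --rows '[[[0,0.004,0.1],0,1],[[0,0.004,0.2],0,1],[[0,0.004,0.3],0,1],[[0,0.004,0.4],0,1],[[0,0.004,0.47],0,1],[[0,0.004,0.47],0,1],[[0,0.004,0.47],0,1],[[0,0.004,0.47],0,1]]'

```text
t: 11.78
ee_pos: [0.53, 0.001, 0.0497]
tool_rot: [2.547, 1.839, 0.001]
force: [-0.4, 0.1, -0.5]
opening: 0.0919
```

Run:
```python
from h import *
go(.5291,.001,.025,-.322)
p,d=arm.grab_frame("wrist")
cv2.imwrite("pics/w7.png",p[:,:,::-1]);go(.5291,.001,.025,-.322)
P=[.5291,.0011,-.322]
print(((proj("wrist",place(P,[[.032,0,.042],[-.032,0,.042],[.022,0,.058],[-.022,0,.058],[0,.022,.042],[0,-.022,.042],[.022,.03,.02],[-.022,.03,.02]])))).round(0).tolist())
```

```text
shift [-0.0015 -0.0046  0.1234] turn 0.0026 cur jaw yaw -0.32 tilt [ 8.e-04 -0.e+00 -1.e+00]
shift [-0.0018 -0.0058  0.1252] turn 0.0023 cur jaw yaw -0.3202 tilt [ 1.7e-03 -2.0e-04 -1.0e+00]
[[306.0, 237.0], [204.0, 237.0], [293.0, 249.0], [216.0, 249.0], [255.0, 204.0], [255.0, 267.0], [288.0, 181.0], [221.0, 181.0]]
```

View pics/w7.png

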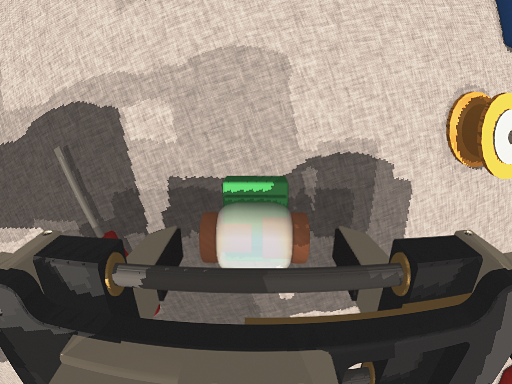

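Request:
jog_arm --rows '[[[-0.002,-0.006,0.05],0,1],[[-0.002,-0.006,0.08],0,1],[[-0.002,-0.006,0.1],0,1],[[-0.002,-0.006,0.12],0,1],[[-0.002,-0.006,0.12],0,1],[[-0.002,-0.006,0.12],0,1]]'

```text
t: 12.33
ee_pos: [0.5282, 0.0011, 0.0248]
tool_rot: [-2.548, -1.838, 0.0]
force: [-0.6, 1.0, 0.7]
opening: 0.0919
```

Request:
jog_arm --rows '[[[0,0,0],0,0.85],[[0,0,0],0,0.8],[[0,0,0],0,0.75],[[0,0,0],0,0.7],[[0,0,0],0,0.65],[[0,0,0],0,0.6],[[0,0,0],0,0.6],[[0,0,0],0,0.6]]' --force 15

```text
t: 13.0
ee_pos: [0.5284, 0.0011, 0.0252]
tool_rot: [2.548, 1.838, 0.0]
force: [-0.0, 0.0, 1.3]
opening: 0.0639
```

Gripped at 63.9 mm by the copper ends, so I lift.

Request:
jog_arm --rows '[[[0,0,0],0,0.5],[[0,0,-0.03],0,0.5],[[0,0,-0.1],0,0.5],[[0,0,-0.25],0,0.5],[[0,0,-0.4],0,0.5],[[0,0,-0.6],0,0.5],[[0,0,-0.75],0,0.5],[[0,0,-0.75],0,0.5],[[0,0,-0.75],0,0.5]]' --force 25

```text
t: 13.75
ee_pos: [0.5291, 0.001, 0.1769]
tool_rot: [2.546, 1.836, 0.005]
force: [0.5, -0.5, -1.6]
opening: 0.064
```

Run:
```python
from h import *
print(arm.get_state()["joint_pos"])
go(.5741,.2341,.18,.131)
```

```text
[-1.43116007e-01  3.92514000e-01  1.59333013e+00  9.18666596e-05
  1.15176125e+00  1.77842427e-01]
shift [ 1.1771 -0.154  -0.0151] turn -0.5755 cur jaw yaw -0.321 tilt [ 4.e-03 -5.e-04 -1.e+00]
```

Request:
jog_arm --rows '[[[0.2,-0.05,0],-0.12,0.5],[[0.4,-0.1,0],-0.24,0.5],[[0.55,-0.15,0],-0.36,0.5],[[0.7,-0.15,0],-0.48,0.5],[[0.75,-0.15,0],-0.576,0.5],[[0.75,-0.15,0],-0.576,0.5],[[0.75,-0.15,0],-0.576,0.5]]'

```text
t: 14.33
ee_pos: [0.5461, 0.153, 0.1732]
tool_rot: [-2.07, -2.36, 0.005]
force: [-0.2, -0.3, -1.0]
opening: 0.0641
```

Run:
```python
from h import *
import pickle
arm.grab_frame("top")
go(.5741,.2341,.18,.131)
c=arm.calibration("wrist");p,d=arm.grab_frame("wrist");pickle.dump((c,p,d),open("w8.pkl","wb"))
cv2.imwrite("pics/w8.png",p[:,:,::-1]);go(.5741,.2341,.18,.131)
P=[.56995,.2659,.131]
print(proj("wrist",place(P,rect(.172,.134,.07)),c).round(0).tolist())
```

```text
shift [ 0.3877  0.191  -0.033 ] turn -0.0021 cur jaw yaw 0.1294 tilt [-3.2e-03 -8.0e-04 -1.0e+00]
shift [ 0.39    0.1899 -0.0306] turn -0.0029 cur jaw yaw 0.1287 tilt [-2.4e-03 -6.0e-04 -1.0e+00]
[[390.0, 11.0], [389.0, 149.0], [204.0, 146.0], [203.0, 1.0]]
```

View pics/w8.png

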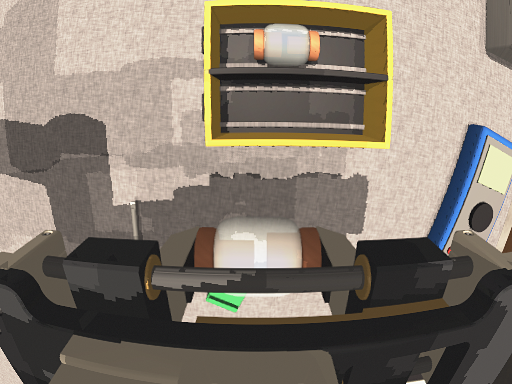

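The wrist view shows the capacitor held by its copper ends at (258,247). The whole case rim is visible, with corners near (206,2), (390,12), (389,147) and (207,146), the occupied well at v≈45 and the empty one at v≈108.

Run:
```python
import cv2
i=cv2.imread("pics/w8.png")[0:155,195:400]
cv2.imwrite("pics/w8c.png",cv2.resize(i,None,fx=3.8,fy=3.8,interpolation=cv2.INTER_CUBIC))
```

View pics/w8c.png

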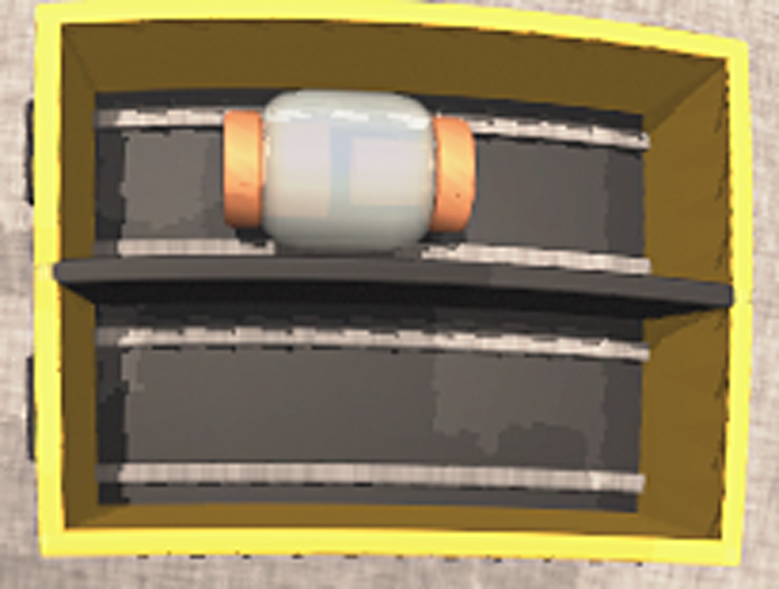

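Run:
```python
from h import *
import pickle
c=pickle.load(open("w8.pkl","rb"))[0]
f=lambda q:(np.array(q)+.5)/3.8-.5+[195,0]
uv=f([(749,44),(740,565),(43,555),(38,5)])
p,e=fit("wrist",rect(.172,.134,.07),uv,[.57,.2659,.131],c);print(p,e)
print((proj("wrist",place(p,rect(.172,.134,.07)),c)-uv).round(2).tolist())
L2=[[.08,-.049,.011],[.08,-.015,.011],[0,-.049,.011],[0,-.015,.011],[-.08,-.049,.011]]
print(((proj("wrist",place(p,L2),c)-[195,0])*3.8).round(0).tolist())
w=place(p,[[0,-.032,.006]]);print("well",w)
go(w[0,0],w[0,1],.14,p[2])
# held cap: predict in image
s=arm.get_state();Rm=R.from_rotvec(s["tool_rot"]).as_matrix()
T=[s["ee_pos"]+Rm@np.array(v) for v in([0.022,0,-.017],[.016,.022,-.017],[.016,-.022,-.017])]
print(proj("wrist",T,c))
```

```text
[0.57128244 0.26620616 0.13035731] 0.4693789037850653
[[0.07, -0.47], [0.39, 0.4], [-0.41, 0.44], [0.06, -0.4]]
[[644.0, 473.0], [648.0, 359.0], [377.0, 463.0], [379.0, 344.0], [95.0, 463.0]]
well [[0.57544207 0.23447766 0.006     ]]
shift [0.391  0.1973 0.1694] turn -0.0021 cur jaw yaw 0.1287 tilt [-2.4e-03 -6.0e-04 -1.0e+00]
[[257.0857778  219.8007061 ]
 [299.15549446 230.25334481]
 [215.01561996 230.18285715]]
```

Request:
jog_arm --rows '[[[0.15,0.08,0],0,0.5],[[0.3,0.15,0],0,0.5],[[0.37,0.19,0.03],0,0.5],[[0.39,0.197,0.06],0,0.5],[[0.39,0.197,0.1],0,0.5],[[0.39,0.197,0.1],0,0.5],[[0.39,0.197,0.1],0,0.5],[[0.39,0.197,0.1],0,0.5]]'

```text
t: 15.1
ee_pos: [0.576, 0.234, 0.1553]
tool_rot: [-2.073, -2.361, 0.0]
force: [0.1, 0.1, -0.8]
opening: 0.064
```

Run:
```python
from h import *
import pickle
go(.5752,.2344,.011,.1305)
c=arm.calibration("wrist");p,d=arm.grab_frame("wrist");pickle.dump((c,p,d),open("w9.pkl","wb"))
cv2.imwrite("pics/w9.png",p[:,:,::-1]);go(.5752,.2344,.011,.1305)
P=[.5713,.2662,.1303]
print(proj("wrist",place(P,rect(.172,.134,.07)),c).round(0).tolist(),proj("wrist",place(P,[[-.08,0,.07],[.08,0,.07]]),c).round(0).tolist())
```

```text
shift [ 0.0027 -0.0034  0.7216] turn -0.0012 cur jaw yaw 0.1296 tilt [-2.e-04 -2.e-04 -1.e+00]
shift [ 0.0015 -0.0052  0.7232] turn -0.0009 cur jaw yaw 0.1298 tilt [ 5.e-04  1.e-04 -1.e+00]
[[359.0, 84.0], [349.0, 233.0], [164.0, 233.0], [153.0, 84.0]] [[164.0, 162.0], [349.0, 162.0]]
```

View pics/w9.png

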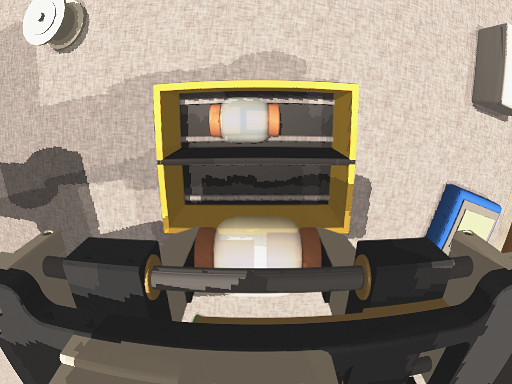

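The rim corners at (154,85) and (359,84) and the divider at v≈161 match the fit to about 1 px. I'll descend in stages.

Request:
jog_arm --rows '[[[0.001,-0.004,0.1],0,0.5],[[0.001,-0.004,0.2],0,0.5],[[0.001,-0.004,0.3],0,0.5],[[0.001,-0.004,0.35],0,0.5],[[0.001,-0.004,0.35],0,0.5],[[0.001,-0.004,0.35],0,0.5],[[0.001,-0.004,0.35],0,0.5]]'

```text
t: 15.73
ee_pos: [0.5761, 0.2355, 0.0866]
tool_rot: [2.07, 2.361, 0.003]
force: [0.4, 0.0, -1.2]
opening: 0.0638
```

Run:
```python
from h import *
import pickle
c=arm.calibration("wrist");p,d=arm.grab_frame("wrist")
cv2.imwrite("pics/w10.png",p[:,:,::-1]);go(.5752,.2344,.011,.1305)
P=[.5713,.2662,.1303]
print(proj("wrist",place(P,rect(.172,.134,.07)),c).round(0).tolist(),proj("wrist",place(P,[[-.08,0,.07],[.08,0,.07]]),c).round(0).tolist())
```

```text
shift [-0.0056 -0.0069  0.3788] turn 0.0009 cur jaw yaw 0.1312 tilt [ 2.8e-03  8.0e-04 -1.0e+00]
[[394.0, 81.0], [373.0, 273.0], [138.0, 273.0], [117.0, 81.0]] [[132.0, 185.0], [379.0, 185.0]]
```

View pics/w10.png

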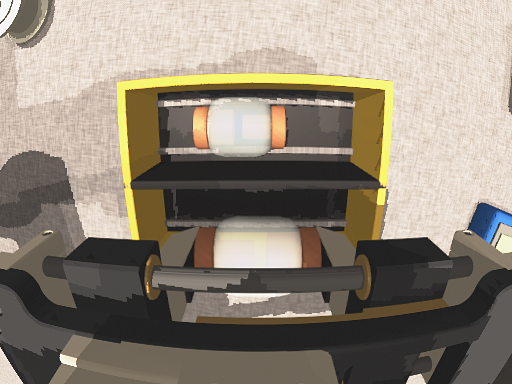

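Request:
jog_arm --rows '[[[-0.005,-0.006,0.05],0,0.5],[[-0.005,-0.006,0.1],0,0.5],[[-0.005,-0.006,0.15],0,0.5],[[-0.005,-0.006,0.2],0,0.5],[[-0.005,-0.006,0.25],0,0.5],[[-0.005,-0.006,0.28],0,0.5],[[-0.005,-0.006,0.28],0,0.5],[[-0.005,-0.006,0.28],0,0.5]]'

```text
t: 16.45
ee_pos: [0.574, 0.2343, 0.0285]
tool_rot: [-2.07, -2.362, 0.001]
force: [-0.3, -0.5, -1.5]
opening: 0.0639
```

Run:
```python
from h import *
p,d=arm.grab_frame("wrist");cv2.imwrite("pics/w11.png",p[:,:,::-1]);go(.5752,.2344,.011,.1305)
```

```text
shift [-0.0004  0.0041  0.0908] turn 0.0011 cur jaw yaw 0.1314 tilt [ 2.e-04  1.e-04 -1.e+00]
```

View pics/w11.png

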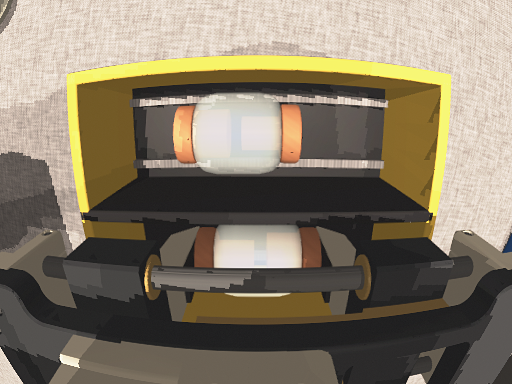

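The capacitor is inside the well with clearance (barrel at (258,258) below the divider at v≈217), and there is no contact force. I'll continue gently.

Request:
jog_arm --rows '[[[0,0.004,0.02],0,0.5],[[0,0.004,0.04],0,0.5],[[0,0.004,0.055],0,0.5],[[0,0.004,0.065],0,0.5],[[0,0.004,0.07],0,0.5],[[0,0.004,0.075],0,0.5],[[0,0.004,0.075],0,0.5],[[0,0.004,0.075],0,0.5]]'

```text
t: 17.17
ee_pos: [0.575, 0.2344, 0.0142]
tool_rot: [2.071, 2.362, 0.0]
force: [-0.2, -0.7, -1.7]
opening: 0.0636
```

Request:
jog_arm --rows '[[[0,0,0.003],0,0.5],[[0,0,0.006],0,0.5],[[0,0,0.006],0,0.5],[[0,0,0.006],0,0.5]]'

```text
t: 17.5
ee_pos: [0.5749, 0.2344, 0.0129]
tool_rot: [-2.071, -2.362, -0.0]
force: [-0.2, -0.6, -2.0]
opening: 0.0638
```

Request:
jog_arm --rows '[[[0,0,0.003],0,0.5],[[0,0,0.005],0,0.5],[[0,0,0.005],0,0.5],[[0,0,0.005],0,0.5]]'

```text
t: 17.83
ee_pos: [0.5749, 0.2344, 0.0119]
tool_rot: [-2.071, -2.362, -0.0]
force: [0.4, 0.7, -1.6]
opening: 0.064
```

Request:
jog_arm --rows '[[[0,0,0.002],0,0.5],[[0,0,0.004],0,0.5],[[0,0,0.004],0,0.5],[[0,0,0.004],0,0.5]]'

```text
t: 18.17
ee_pos: [0.575, 0.2344, 0.0113]
tool_rot: [2.071, 2.362, 0.0]
force: [0.3, -0.0, 0.6]
opening: 0.0638
```

Request:
jog_arm --rows '[[[0,0,0.002],0,0.5],[[0,0,0.002],0,0.5],[[0,0,0.002],0,0.5],[[0,0,0.002],0,0.5]]'

```text
t: 18.5
ee_pos: [0.575, 0.2344, 0.0112]
tool_rot: [2.071, 2.362, 0.0]
force: [-2.2, -0.3, 4.5]
opening: 0.0638
```

The floor carries it at +4.5 N. I open the gripper partway, keeping clear of the well's ends.

Request:
jog_arm --rows '[[[0,0,0],0,0.7],[[0,0,0],0,0.75],[[0,0,0],0,0.82],[[0,0,0],0,0.87],[[0,0,0],0,0.87],[[0,0,0],0,0.87]]'

```text
t: 19.0
ee_pos: [0.5749, 0.2344, 0.0105]
tool_rot: [-2.071, -2.362, 0.0]
force: [1.0, -1.0, 0.4]
opening: 0.0799
```

Request:
jog_arm --rows '[[[0,0,-0.03],0,0.87],[[0,0,-0.1],0,0.87],[[0,0,-0.2],0,0.87],[[0,0,-0.35],0,0.87],[[0,0,-0.5],0,0.87],[[0,0,-0.65],0,0.87],[[0,0,-0.8],0,0.87],[[0,0,-0.8],0,0.87],[[0,0,-0.8],0,0.87]]'

```text
t: 19.75
ee_pos: [0.5759, 0.2347, 0.1733]
tool_rot: [2.069, 2.36, 0.006]
force: [-0.5, -0.1, -0.6]
opening: 0.0802
```

Request:
jog_arm --rows '[[[-0.4,0,0],0,0.87],[[-0.4,0,0],0,0.87],[[-0.4,0,0],0,0.87],[[-0.4,0,0],0,0.87],[[-0.4,0,0],0,0.87]]'

```text
t: 20.17
ee_pos: [0.5849, 0.1551, 0.1697]
tool_rot: [-2.071, -2.36, 0.002]
force: [0.6, 0.4, -0.9]
opening: 0.0798
```

Run:
```python
from h import *
import pickle
arm.grab_frame("top")
c=arm.calibration("wrist");p,d=arm.grab_frame("wrist");cv2.imwrite("pics/w12.png",p[:,:,::-1]);pickle.dump((c,p,d),open("w12.pkl","wb"))
t,d=arm.grab_frame("top");cv2.imwrite("pics/t12.png",t[:,:,::-1])
P=[.5713,.2662,.1303]
print(proj("wrist",place(P,[[-.032,-.032,.028],[.032,-.032,.028],[0,-.032,.05]]),c).round(0).tolist(), arm.get_state()["t"])
```

```text
[[226.0, 105.0], [290.0, 105.0], [258.0, 104.0]] 20.3167
```

View pics/w12.png

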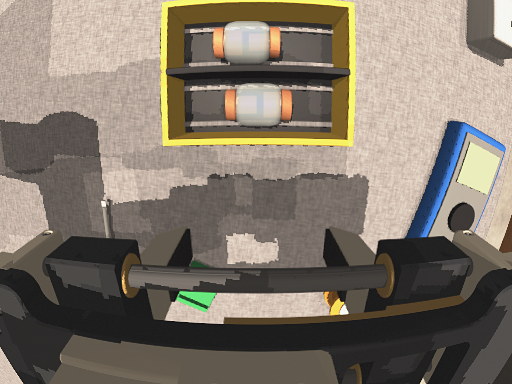

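View pics/t12.png

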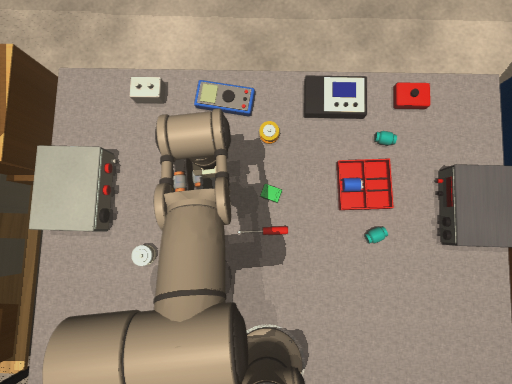

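The wrist view shows the capacitor flat in the formerly empty well, with its ends at (230,105) and (287,105) as predicted. The stored one is at (247,43), and in the top view the other things are at their old pixels.

```bash
python3 -c "
from workcell import arm
s=arm.get_state();print(s['t'],s['force'],s['dq']);print(arm.hand_in())"
```

```text
20.3167 [-0.13767096  0.62668791  0.7861476 ] [ 0.00386576 -0.00573111 -0.00350595 -0.00155698  0.00080368 -0.00104524]
the job is handed in; nothing more can be done
None
```

The capacitor is stowed flat on the floor of the yellow case's empty well, and I handed the job in at about 20.3 s.

- **First grasp:** I took the copper-ended glass capacitor from the tray's right pocket by its glass. I seated it in the cradle groove (contact +8 N), let go and backed off.
- **Second grasp:** I turned 90°, took it by its two copper ends (opening 63.9 mm) and lowered it into the well until the floor carried it at +4.5 N. There I released it and withdrew the arm.

**Last checks:**
- The wrist picture shows it along the well within a few pixels of the predicted spot.
- By eye, the stored capacitor, blue can, spools and screwdriver look unmoved.
- The tool was touching nothing.

The top and wrist camera fixes of the fixtures differed by 1–3 mm; I used the closer wrist views. No check failed.

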